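# Set a tag blank to the scribed line of a marking jig and clamp it

### The job

The tag plate lying in the slot of the marking jig has to be set for the laser. With light finger pressure on its face slide it along the slot until its leading edge meets the long line scribed across the jig (there is no stop there: bring it back if it goes past), then swing the clamp arm over so that it snaps down and holds the plate there. The plate's anodised face bruises if it is bumped or pressed hard, so set the fingertips down on it slowly; and the other things on the bench stay where they are.

Things in the scene. Friction and masses are not known exactly. Their poses are not given: they have to be found in the camera images.
- jig: Marking jig bolted to the bench: plate 100 x 150 mm (its x, y), dark base with bright aluminium lands, 12 mm high (corner screws 4 mm higher). Origin: centre of the underside, z up. Between the lands runs a slot along the jig's y, 36 mm wide (jig x -32 to +4 mm), 4 mm deep, closed by a wall face at y = +65 mm, open at the -y end (y = -75 mm).
- plate: Grey anodised tag plate lying flat in the jig's slot near its closed end, 34 x 54 x 5 mm, 0.04 kg. Origin: centre of its underside, 8 mm above the bench; axes parallel to the jig's. Its face is 13 mm above the bench, 1 mm proud of the lands; its sides and ends are sunk in the slot. Over 25 N from the fingers, even for an instant, bruises it: touch down at about 5 mm/s.
- spring_button (a point): Top of an 8 mm steel spring button in the slot's front wall (jig x = -34, y = +24, 1.5 mm above the land). It presses the plate against the back wall with about 9 N: the plate drags but stays where left. Shut fingertips bearing on the face with 10 to 18 N drag it (under about 7 N they skid); they slip a little, so look where the plate has got to.
- lead_edge (a point): Middle of the plate's upper leading edge: the end on its -y side, 27 mm from its centre, 13 mm above the bench. It starts 23 to 34 mm short of the line (on its +y side).
- line (a point): Point on the long dark line scribed straight across both lands and the slot floor, parallel to the jig's x, at jig y = -25 mm; the point is over the slot's middle (jig x = -14 mm), 13 mm above the bench; axes as the jig's. The short marks along the front land are a 5 mm scale. The slot runs on 50 mm past the line with nothing to stop the plate.
- clamp (a joint): Angle of the over-centre clamp arm (rad): 0 at its open stop (arm up, leaning back 10 degrees, away from the slot), growing as it swings over towards the jig's -x and down; 1.75 (level) when its rubber foot bears on the plate, 1.85 with no plate under it. A spring holds it open below about 0.88 and snaps it shut beyond; about 4 N at the bar swing it over.
- clamp_bar (a point): Centre of the black cross bar at the end of the clamp arm, the part to push: 13 mm thick, 26 mm long along the jig's y, 62 mm from the hinge. Open, it stands about 90 mm above the bench; shut, it lies over the front of the slot, its top 36 mm above the bench.
- clamp_hinge (a point): Centre of the clamp's hinge pin, which runs along the jig's y, 28 mm above the bench on the back land, at jig x = +34, y = -10 mm. The steel arm is 12 mm wide and 5 mm thick; its 13 mm rubber foot comes down 47 mm from the hinge, at jig x = -13, y = -10 mm.
- hex_key: Black L-shaped hex key, 45 x 115 x 8 mm, lying in front of the jig (towards the robot). Leave alone.
- block: Aluminium setting block 30 x 50 x 20 mm lying beyond the jig's -y end. Leave alone.
- loupe: Black loupe, 34 mm across and 31 mm high, standing to the left of the jig. Leave alone.
- caliper: Digital caliper, 254 mm long, lying on the left. Leave alone.
Mind the look-alikes: they are no part of the job. What is shaped like the plate but yellow is not meant.

How it is judged:
By the outcome, as a careful person would: the job done as asked, in the order asked, and still so for the second after the job is handed in, with the robot touching nothing.
It also fails if it takes over 61 s, if anything falls off the work surface, if the arm or the gripper's body presses on something with over 40 N, if the wrist force passes 120 N, or if a joint passes its speed limit or range.

### The arm

A 7-joint arm with a two-finger parallel gripper is mounted at the origin on a cart in front of the work surface, level with it; the furniture and walls round the work are solid. World frame = base frame: x ahead of the robot, y to its left, z up, the work surface at z = 0. Lengths are in m, angles in rad, forces in N, time in s.
With the tool pointing down it reaches from about 0.425 to 0.875 m from the base axis. Payload 4.7 kg.
Tool frame: the origin (TCP) lies midway between the tips of the shut fingers; the grasp point (between the pads) lies ctrl.grasp_offset behind it (ctrl.grasp_offset is the distance from the TCP to the grasp point, in m); z points along the fingers, y is the line along which they close (so a half turn about z gives the same grasp; the last joint's range is limited). The gripper opens to 87 mm and grips with 3 to 60 N. Pads are 19 mm wide; open, the fingers measure 117 mm over their backs; the gripper's body (75 mm by 190 mm) begins 51 mm behind the grasp point.
Start: joints at [1.297, 0.321, -0.07, 1.45, 0.023, 1.371, -0.057], TCP at [0.184, -0.623, 0.223] pointing down, gripper open.
Joint ranges: [-2.86, 2.86], [-0.3, 2.09], [-1.38, 1.24], [0.06, 2.45], [-1.56, 4.7], [0.09, 2.05], [-2.69, 2.69]. Speed limits (rad/s): [2.57, 2.57, 3.14, 3.14, 3.14, 3.14, 3.14].

### API

Orientations are given as a rotation vector (axis times angle).
In Python, from bench import ctrl gives the robot as it stands. The module is installed in compiled form; this text tells all that it offers.
- The arm moves only by the tool jog_arm, never from a script. Its argument "moves" is one flat list of numbers, 7 for each row, row after row: the shift along the tool's x, y, z in units of 30 cm (1.0 is 30 cm), then the turn, a rotation vector about the tool's x, y, z in units of 60 degrees (1.0 is 60 degrees), then the gripper's target within -1 to 1 (fully open at 1, half-way at 0, shut at -1). In form: [x, y, z, wx, wy, wz, fingers, x, y, z, wx, wy, wz, fingers, ...]. A call has exactly 8 rows; each row is the pose to reach, as a shift and turn from the pose commanded when the call began, along the tool's axes at that moment; what a row does not reach only later rows make up. A row lasts 1/8 s, in which the tool goes at most 62.5 mm and 10.7 degrees, less where a joint would pass 70% of its speed; a pose out of reach is approached as far as the arm can. A call with a number of a shift or a turn outside -1 to 1 is refused whole. A call with a gripper value outside its range is refused whole. The fingers move at their own pace and stop on an object; "newtons" is the grip in N (left out, the last holds). Time passes only in rows, so rows that repeat a pose let the fingers close, or fill a call up. It gives the time, the measured TCP pose, the force, the opening and the grip force at its end, in the units of the state.
- ctrl.get_state(): the state, without advancing time (a new reading comes with each control period).
- ctrl.get_image(name): name is "side" or "top" or "wrist"; returns a dict with "pixels" (400x640x3 uint8, red, green, blue), "fx", "fy", "cx", "cy" (pixels), "xyz" and "rotation" of the camera in the world; the wrist camera has in their place "tool_from_camera" (4x4, takes a point from camera to tool coordinates, whose origin is the TCP and whose axes are the flange's). Camera axes: x right, y up, looking along -z (the intrinsics and any distortion apply to the point x, -y, -z); pixel columns grow to the right and rows downward; lengths in m; the calibration is good to about 2 mm. A picture is of the moment at which its call begins: read the wrist's pose just before it. There is no depth.
- ctrl.close_job(): hands the job in; it is judged then, once.
The state is a dict: "time": time; "joint_positions": joint angles; "qd": joint speeds; "joint_torque": joint torques, N m; "position": TCP position; "tool_rot": TCP orientation; "ft_force": force on the tool from outside, world axes, zero at the start; "torque": the same for the moment, N m; "grip_width": opening from 0.0 (shut) to 1.0 (fully open); "grip_force": force on a finger pad.
Only numpy, scipy, OpenCV 4.12 (cv2) and the standard library are available. Lean on these libraries where they do the work, as an engineer would, in place of code of your own. Each camera call takes 0.05 s, during which the arm holds its last target. There are 200 camera calls.

## Working session

There is one attempt and no reset: what is moved stays moved. The work goes in short steps, Python scripts to look and compute and a tool call to move; the robot and the scene stay as the last step left them, time stands still between calls to the robot, and variables do not carry over. Pictures are saved under pics/ and viewed, at most 10 in all, crops included, and the job is handed in when it is done.

Besides the shell and the picture viewer there is one more tool, called as a command line: name --argument value ..., lists and objects as JSON in quotes. jog_arm: Moves the arm, as the interface text tells. Its arguments: {"type":"object","properties":{"moves":{"type":"array"},"newtons":{"type":"number"}},"required":["moves"]}

```bash
mkdir -p pics
cat > h.py <<'E'
import numpy as np, cv2
from scipy.spatial.transform import Rotation as R
from bench import ctrl
def save(n,f):
    s=ctrl.get_state(); im=ctrl.get_image(n); cv2.imwrite(f,im["pixels"][:,:,::-1]); np.save(f+'.npy',{'im':im,'s':s},allow_pickle=True); return s,im
def load(f): d=np.load(f+'.npy',allow_pickle=True).item(); return d['s'],d['im']
def cam(im,s):
    if "xyz" in im:
        r=np.array(im["rotation"]); r=r if r.shape==(3,3) else R.from_rotvec(r).as_matrix()
        return np.array(im["xyz"]),r
    T=np.array(im["tool_from_camera"]); r=R.from_rotvec(s["tool_rot"]).as_matrix()
    return np.array(s["position"])+r@T[:3,3], r@T[:3,:3]
def ray(im,s,u,v,z):
    o,r=cam(im,s); d=r@np.array([(u-im["cx"])/im["fx"],-(v-im["cy"])/im["fy"],-1.])
    return o+d*(z-o[2])/d[2]
def proj(im,s,p):
    o,r=cam(im,s); c=r.T@(np.array(p)-o); return im["cx"]+im["fx"]*c[0]/-c[2], im["cy"]-im["fy"]*c[1]/-c[2]
E
python3 - <<'E'
from h import *
for n in("top","side"):
    s,im=save(n,f"pics/{n}0.png"); print({k:v for k,v in im.items() if k!="pixels"})
print(s, ctrl.grasp_offset)
E
```

```text
{'fx': 507.1490430620495, 'fy': 507.1490430620495, 'cx': 322.27853697785764, 'cy': 210.82588762627373, 'xyz': array([0.34332524, 0.02988296, 1.05785622]), 'rotation': array([ 0.11605338, -0.08889607, -1.57198433])}
{'fx': 447.15161848925936, 'fy': 447.15161848925936, 'cx': 312.2661331332, 'cy': 203.76024517580782, 'xyz': array([0.52803297, 0.9815676 , 0.46557508]), 'rotation': array([0.0194077 , 1.76560247, 2.58017427])}
{'time': 0.05, 'joint_positions': array([ 1.29710559,  0.32177697, -0.07010211,  1.45166202,  0.02259777,
        1.37081013, -0.05685637]), 'qd': array([ 4.38324666e-04, -8.41200587e-04, -3.06843854e-04, -5.20446617e-04,
       -1.90594056e-04,  3.35372737e-05,  1.69470079e-04]), 'joint_torque': array([ 5.37814333e-05, -4.92999959e+01, -4.06249780e-01, -3.13708055e+01,
       -6.41566166e-02,  3.97987920e-02,  7.14003977e-05]), 'position': array([ 0.18429858, -0.62274873,  0.22149806]), 'tool_rot': array([-3.10728812e+00, -4.50378872e-01,  5.62525114e-04]), 'ft_force': array([-0.14907582,  0.09005856,  0.35408274]), 'torque': array([0.02871654, 0.00771139, 0.03360168]), 'grip_force': 0.0, 'grip_width': 0.9994119564289846} 0.0187
```

View pics/top0.png

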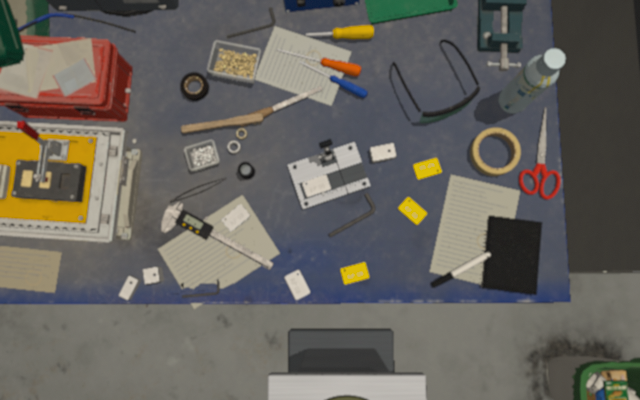

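View pics/side0.png

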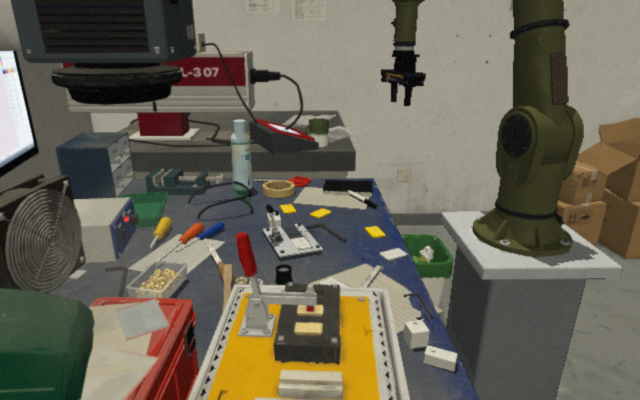

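The jig is at about (330,175) in the top view and (292,240) in the side view. The plate is the pale tag in its slot at (316,185). The look-alikes are loose: yellow at (427,168), (412,210) and (355,272), white at (297,285) and (235,216). The setting block is at (382,152). I'll confirm this in one enlarged crop.

Run:
```python
from h import *
s,im=load("pics/top0.png"); p=im["pixels"][:,:,::-1]
cv2.imwrite("pics/crop1.png",cv2.resize(p[130:220,275:395],None,fx=6.5,fy=6.5,interpolation=cv2.INTER_CUBIC))
for uv in [(289,164),(359,141),(371,184),(300,207)]: print(ray(im,s,*uv,0.012))
```

```text
[0.58045826 0.11772708 0.012     ]
[ 0.62917999 -0.03026775  0.012     ]
[ 0.53664529 -0.05423091  0.012     ]
[0.48882283 0.09422365 0.012     ]
```

View pics/crop1.png

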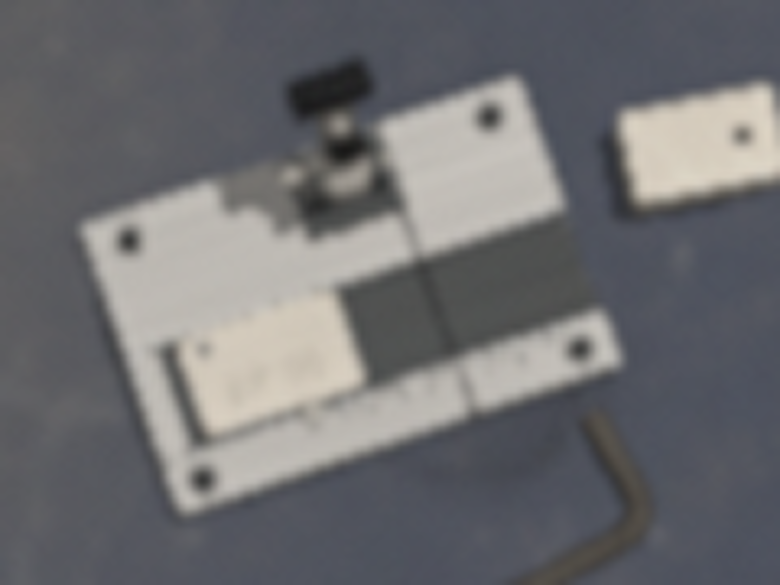

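The crop shows the jig's corners at crop pixels (80,228), (522,75), (625,365) and (182,515). The line runs from (400,195) to (475,415). The plate, in the slot, has its leading edge from (340,290) to (365,380), and the clamp is open with its bar at (330,87).

```bash
cat >> h.py <<'E'
def fit(J,W):
    J=np.array(J,float);W=np.array(W)[:,:2]; a=J-J.mean(0);b=W-W.mean(0)
    th=np.arctan2((a[:,0]*b[:,1]-a[:,1]*b[:,0]).sum(),(a*b).sum()); c,s=np.cos(th),np.sin(th); Q=np.array([[c,-s],[s,c]])
    t=W.mean(0)-Q@J.mean(0); return th,t,np.abs(W-J@Q.T-t).max()
def toW(th,t,x,y): c,s=np.cos(th),np.sin(th); return np.array([[c,-s],[s,c]])@[x,y]+t
def toJ(th,t,w): c,s=np.cos(th),np.sin(th); return np.array([[c,s],[-s,c]])@(np.array(w)[:2]-t)
E
python3 - <<'E'
from h import *
s,im=load("pics/top0.png")
px=[(275+u/6.5,130+v/6.5) for u,v in[(80,228),(522,75),(625,365),(182,515)]]
W=[ray(im,s,*q,.012) for q in px]
th,t,e=fit([(.05,.075),(.05,-.075),(-.05,-.075),(-.05,.075)],W); print(th,t,e)
for u,v in[(340,290),(365,380),(185,345),(205,437)]:
    print("plate",toJ(th,t,ray(im,s,275+u/6.5,130+v/6.5,.013)))
for u,v in[(400,195),(475,415),(432,270)]: print("line",toJ(th,t,ray(im,s,275+u/6.5,130+v/6.5,.012)))
for x,y in[(-.014,.0),(-.014,.06),(-.014,.03),(.034,-.01)]: print(x,y,toW(th,t,x,y))
s=ctrl.get_state(); r=R.from_rotvec(s["tool_rot"]).as_matrix(); print(r.round(3))
E
```

```text
0.3300564055271051 [0.5556012  0.03307644] 0.0010516220274167376
plate [0.00259022 0.00331378]
plate [-0.02789148  0.0053798 ]
plate [0.00201788 0.05637909]
plate [-0.02850654  0.05997095]
line [ 0.02598948 -0.0253784 ]
line [-0.05012886 -0.02428107]
line [-0.00080338 -0.02696282]
-0.014 0.0 [0.54235686 0.02853909]
-0.014 0.06 [0.52291107 0.08530054]
-0.014 0.03 [0.53263397 0.05691982]
0.034 -0.01 [0.59100698 0.03463548]
[[ 0.959  0.284 -0.001]
 [ 0.284 -0.959  0.002]
 [-0.    -0.002 -1.   ]]
```

```bash
cat >> h.py <<'E'
JT=(0.33005,np.array([.5556012,.03307644]))
def go(x,y,z,jt=JT):  # jig xy, world z -> tool-frame units from current pose
    s=ctrl.get_state(); r=R.from_rotvec(s["tool_rot"]).as_matrix(); w=toW(*jt,x,y)
    d=r.T@(np.array([w[0],w[1],z])-s["position"])/.3
    c,q=np.cos(jt[0]),np.sin(jt[0]); T=np.array([[c,q,0],[q,-c,0],[0,0,-1.]])
    print("shift",d.round(4),"turn",(R.from_matrix(r.T@T).as_rotvec()/(np.pi/3)).round(4),"jigTCP",(toJ(*jt,s["position"])*1e3).round(1),"z",(s["position"][2]*1e3).round(1),"f",s["ft_force"].round(1),"t",s["time"],"w",s["grip_width"])
E
python3 - <<'E'
from h import *
go(-.014,.02,.2)
E
```

```text
shift [ 1.7579 -1.8096  0.0748] turn [-0.0016  0.0001 -0.0403] jigTCP [-563.8 -500.2] z 221.6 f [ 0.1  1.1 -0.2] t 0.1 w 0.9990659809045576
```

jog_arm --moves '[0.08,-0.08,0,0,0,0,-1,0.2,-0.2,0,0,0,0,-1,0.33,-0.34,0,0,0,0,-1,0.46,-0.47,0,0,0,0,-1,0.59,-0.6,0,0,0,0,-1,0.72,-0.73,0,0,0,0,-1,0.82,-0.84,0,0,0,0,-1,0.88,-0.9,0,0,0,0,-1]' --newtons 20

```text
time: 1.1
position: [0.3619, -0.2868, 0.2224]
tool_rot: [-3.108, -0.455, 0.001]
ft_force: [0.7, -0.4, -0.6]
grip_width: 0.178
grip_force: 0.0
```

jog_arm --moves '[0.08,-0.08,0.0,0,0,0,-1,0.2,-0.2,0.02,0,0,0,-1,0.33,-0.34,0.04,0,0,-0.01,-1,0.46,-0.47,0.05,0,0,-0.02,-1,0.59,-0.6,0.06,0,0,-0.03,-1,0.72,-0.73,0.07,0,0,-0.04,-1,0.82,-0.84,0.075,0,0,-0.04,-1,0.88,-0.91,0.075,0,0,-0.04,-1]'

```text
time: 2.1
position: [0.5368, 0.0499, 0.1996]
tool_rot: [-3.097, -0.52, 0.001]
ft_force: [-0.1, -1.1, -0.1]
grip_width: 0.004
grip_force: 0.0
```

Run:
```python
from h import *
go(-.014,.04,.03)
s,im=save("wrist","pics/w1.png")
for x,y in[(.05,.075),(.05,-.075),(-.05,-.075),(-.05,.075),(-.05,-.025)]: print(proj(im,s,[*toW(*JT,x,y),.012]))
print(np.array(im["tool_from_camera"]).round(3))
```

```text
shift [-0.0052 -0.0592  0.5653] turn [-0.0012  0.0004  0.0023] jigTCP [-12.3  22. ] z 199.6 f [-0.1 -1.1 -0.1] t 2.1 w 0.004258822193231719
(np.float64(275.9660037750465), np.float64(120.6901345345807))
(np.float64(413.3165734450114), np.float64(121.153540853597))
(np.float64(406.6252792863671), np.float64(208.561453071403))
(np.float64(279.2807514726584), np.float64(208.16218519628796))
(np.float64(364.1869339343699), np.float64(208.42839460188725))
[[ 0.001  0.964  0.266  0.072]
 [ 1.    -0.001 -0.001  0.001]
 [-0.001  0.266 -0.964 -0.162]
 [ 0.     0.     0.     1.   ]]
```

View pics/w1.png

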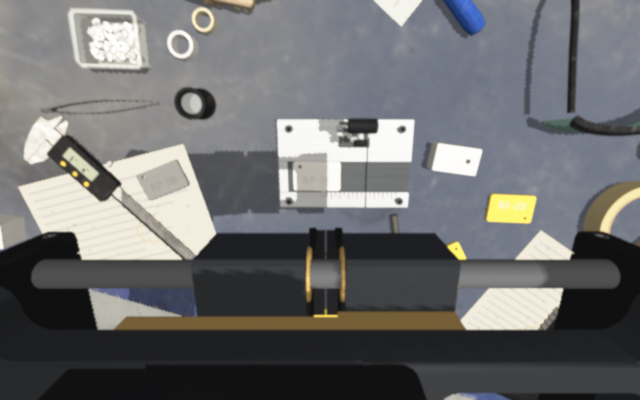

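The wrist view shows the jig squarely at (277–414, 120–208), with the plate at (291–340, 155–191) and the line at column 365. This agrees with the fit within about 1 px, so I'm descending over the plate.

jog_arm --moves '[0,-0.01,0.06,0,0,0,-1,-0.005,-0.02,0.16,0,0,0,-1,-0.005,-0.03,0.28,0,0,0,-1,-0.005,-0.05,0.4,0,0,0,-1,-0.005,-0.05,0.49,0,0,0,-1,-0.005,-0.05,0.54,0,0,0,-1,-0.005,-0.05,0.565,0,0,0,-1,-0.005,-0.05,0.575,0,0,0,-1]'

```text
time: 3.15
position: [0.5306, 0.0605, 0.0276]
tool_rot: [3.099, 0.515, 0.001]
ft_force: [0.4, 0.4, 0.4]
grip_width: 0.005
grip_force: 0.0
```

Run:
```python
from h import *
go(-.014,.038,.013)
s,im=save("wrist","pics/w2.png")
print([proj(im,s,[*toW(*JT,x,y),.013]) for x,y in[(.003,.0043),(-.031,.0043),(.004,-.025),(-.05,-.025)]])
```

```text
shift [ 0.0025 -0.0131  0.0486] turn [ 0.0004 -0.0003 -0.0009] jigTCP [-14.8  34.1] z 27.6 f [0.4 0.4 0.4] t 3.15 w 0.004946509418452783
[(np.float64(373.57020386220063), np.float64(206.16294491004757)), (np.float64(371.3178570398973), np.float64(258.3912028672675)), (np.float64(423.0251485014746), np.float64(204.52369926708397)), (np.float64(415.96441571996775), np.float64(285.4648068102956))]
```

View pics/w2.png

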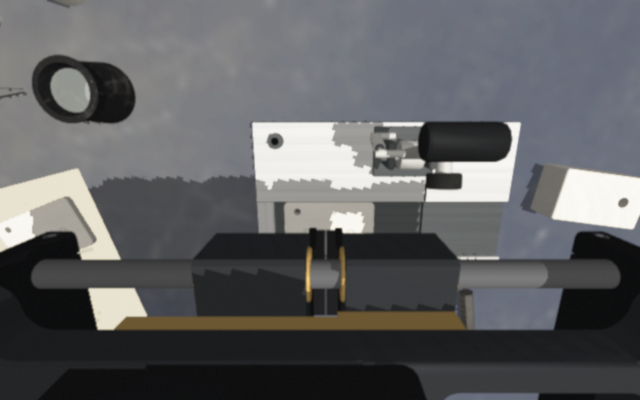

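The leading edge shows at column 374 (rows 203–233) and the line at column 424, both clear of the fingers, so I can watch them while sliding. Next is a slow touch-down.

jog_arm --moves '[0,-0.006,0.006,0,0,0,-1,0.002,-0.012,0.013,0,0,0,-1,0.002,-0.012,0.02,0,0,0,-1,0.002,-0.012,0.026,0,0,0,-1,0.002,-0.012,0.03,0,0,0,-1,0.002,-0.012,0.033,0,0,0,-1,0.002,-0.012,0.035,0,0,0,-1,0.002,-0.012,0.037,0,0,0,-1]'

```text
time: 4.2
position: [0.5298, 0.0645, 0.0164]
tool_rot: [3.099, 0.515, 0.0]
ft_force: [0.1, 0.4, 0.1]
grip_width: 0.004
grip_force: 0.0
```

jog_arm --moves '[0,0,0.0015,0,0,0,-1,0,0,0.003,0,0,0,-1,0,0,0.0045,0,0,0,-1,0,0,0.006,0,0,0,-1,0,0,0.0075,0,0,0,-1,0,0,0.009,0,0,0,-1,0,0,0.0105,0,0,0,-1,0,0,0.0115,0,0,0,-1]'

```text
time: 5.2
position: [0.5297, 0.0645, 0.0134]
tool_rot: [3.099, 0.515, -0.001]
ft_force: [-1.6, -0.1, 6.5]
grip_width: 0.005
grip_force: 3.5
```

jog_arm --moves '[0,0,0.0003,0,0,0,-1,0,0,0.0006,0,0,0,-1,0,0,0.0009,0,0,0,-1,0,0,0.0012,0,0,0,-1,0,0,0.0012,0,0,0,-1,0,0,0.0012,0,0,0,-1,0,0,0.0012,0,0,0,-1,0,0,0.0012,0,0,0,-1]'

```text
time: 6.2
position: [0.5298, 0.0645, 0.0135]
tool_rot: [3.098, 0.515, -0.0]
ft_force: [-2.9, -0.6, 8.0]
grip_width: 0.005
grip_force: 4.0
```

jog_arm --moves '[0,0,0.0006,0,0,0,-1,0,0,0.0012,0,0,0,-1,0,0,0.0018,0,0,0,-1,0,0,0.0024,0,0,0,-1,0,0,0.003,0,0,0,-1,0,0,0.003,0,0,0,-1,0,0,0.003,0,0,0,-1,0,0,0.003,0,0,0,-1]'

```text
time: 7.2
position: [0.5298, 0.0646, 0.0134]
tool_rot: [3.098, 0.515, -0.001]
ft_force: [-5.4, -1.6, 15.3]
grip_width: 0.003
grip_force: 7.5
```

jog_arm --moves '[0,0.004,-0.0005,0,0,0,-1,0,0.01,-0.0005,0,0,0,-1,0,0.016,-0.0005,0,0,0,-1,0,0.022,-0.0005,0,0,0,-1,0,0.028,-0.0005,0,0,0,-1,0,0.034,-0.0005,0,0,0,-1,0,0.04,-0.0005,0,0,0,-1,0,0.044,-0.0005,0,0,0,-1]'

```text
time: 8.2
position: [0.5326, 0.0562, 0.0134]
tool_rot: [-3.095, -0.518, 0.003]
ft_force: [-8.1, 5.9, 15.4]
grip_width: 0.001
grip_force: 8.0
```

```bash
cat >> h.py <<'E'
def edges(f):
    s,im=save("wrist",f); g=cv2.cvtColor(im["pixels"],cv2.COLOR_RGB2GRAY).astype(float)
    lead=[];line=[]
    for xj in (-.005,-.003,-.001):   # rows across plate
        ys=np.linspace(.03,-.024,541); pr=np.array([proj(im,s,[*toW(*JT,xj,y),.013]) for y in ys],np.float32)
        v=cv2.remap(g.astype(np.float32),pr[:,:1],pr[:,1:],cv2.INTER_LINEAR).ravel(); d=np.convolve(v,np.r_[np.ones(10),-np.ones(10)]/10,'same'); i=d[15:-15]
        k=np.argmin(i)+15 ; k2=np.argmax(i)+15
        lead.append((ys[k]*1e3,i.min(),ys[k2]*1e3,i.max()))
    for xj in (.006,.008,.010,.012):
        ys=np.linspace(-.015,-.035,201); pr=np.array([proj(im,s,[*toW(*JT,xj,y),.012]) for y in ys],np.float32)
        v=cv2.remap(g.astype(np.float32),pr[:,:1],pr[:,1:],cv2.INTER_LINEAR).ravel(); w=np.clip(np.median(v)-v-15,0,None); line.append((ys*w).sum()/w.sum()*1e3 if w.sum() else np.nan)
    print("lead",np.round(lead,1).tolist(),"line",np.round(line,1)); return s,im,g
E
python3 - <<'E'
from h import *
s,im,g=edges("pics/w3.png"); go(-.014,.0,.013)
E
```

```text
lead [[23.0, -62.5, 19.3, 115.4], [-4.7, -60.8, 19.4, 40.3], [-4.7, -58.4, 20.4, 40.9]] line [-25.9 -25.9 -30.  -30.1]
shift [0.0005 0.0966 0.0009] turn [-0.0035  0.0012  0.0016] jigTCP [-14.2  29. ] z 13.4 f [-8.3  4.7 16.4] t 8.25 w 0.007121032315907818
```

View pics/w3.png

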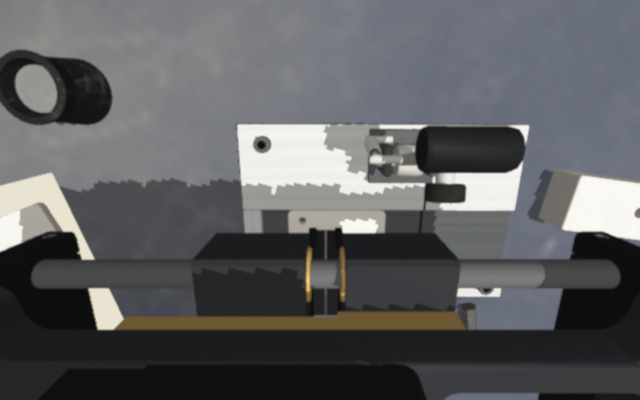

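The plate's leading edge is now at column 386 and the line at column 422. The plate followed the fingers with about 21 mm left to go.

jog_arm --moves '[0,0.005,-0.0005,0,0,0,-1,0,0.011,-0.0005,0,0,0,-1,0,0.017,-0.0007,0,0,0,-1,0,0.023,-0.0007,0,0,0,-1,0,0.029,-0.0007,0,0,0,-1,0,0.035,-0.0007,0,0,0,-1,0,0.041,-0.0007,0,0,0,-1,0,0.045,-0.0007,0,0,0,-1]'

```text
time: 9.25
position: [0.5372, 0.0431, 0.0134]
tool_rot: [-3.095, -0.518, 0.003]
ft_force: [-7.6, 5.8, 14.6]
grip_width: 0.002
grip_force: 7.3
```

Run:
```python
from h import *
s,im,g=edges("pics/w4.png"); go(-.014,.0,.013)
```

```text
lead [[9.1, -62.4, 5.4, 108.7], [-18.6, -60.5, 6.0, 49.9], [-18.6, -57.2, 5.4, 48.3]] line [-25.8 -25.9 -25.9 -18.2]
shift [0.0006 0.0503 0.0012] turn [-0.0032  0.0011  0.0014] jigTCP [-14.2  15.1] z 13.4 f [-7.3  4.7 13.9] t 9.3 w 0.005223214613512037
```

jog_arm --moves '[0,0.003,0,0,0,0,-1,0,0.006,0,0,0,0,-1,0,0.009,0,0,0,0,-1,0,0.012,0,0,0,0,-1,0,0.015,0,0,0,0,-1,0,0.017,0,0,0,0,-1,0,0.019,0,0,0,0,-1,0,0.02,0,0,0,0,-1]'

```text
time: 10.3
position: [0.5393, 0.0369, 0.0134]
tool_rot: [-3.096, -0.518, 0.003]
ft_force: [-8.0, 4.8, 13.3]
grip_width: 0.003
grip_force: 7.1
```

Run:
```python
from h import *
s,im,g=edges("pics/w5.png"); go(-.014,.0,.013)
cv2.imwrite("pics/w5c.png",cv2.resize(im["pixels"][110:310,340:540,::-1],None,fx=3,fy=3,interpolation=cv2.INTER_CUBIC))
```

```text
lead [[16.9, -61.2, -1.1, 106.9], [-20.4, -48.8, 28.5, 57.9], [-18.9, -49.4, 28.5, 58.5]] line [-25.8 -25.9 -25.9   nan]
shift [0.0007 0.0292 0.0013] turn [-0.0028  0.0011  0.0012] jigTCP [-14.2   8.8] z 13.4 f [-6.9  5.  13.3] t 10.35 w 0.006486071343973404
```

View pics/w5c.png

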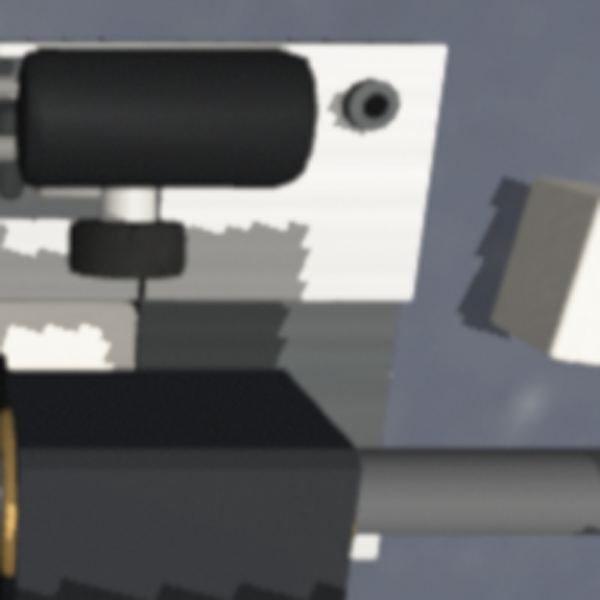

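The crop puts the plate edge at crop column 136 and the line at about column 141, so the plate is slightly short. I'll refine the measurement.

```bash
sed -i 's/np.linspace(.03,-.024,541)/np.linspace(-.012,-.035,231)/' h.py
python3 - <<'E'
from h import *
s,im,g=edges("pics/w6.png"); go(-.014,.0,.013)
E
```

```text
lead [[-25.3, -64.5, -27.1, 1.4], [-25.3, -63.4, -16.3, 0.8], [-25.2, -60.3, -14.7, 4.8]] line [-25.9 -25.9 -25.9   nan]
shift [0.0007 0.029  0.0013] turn [-0.0027  0.0011  0.0012] jigTCP [-14.2   8.7] z 13.4 f [-6.6  4.4 13.9] t 10.4 w 0.007071002887825244
```

jog_arm --moves '[0,0.001,0,0,0,0,-1,0,0.002,0,0,0,0,-1,0,0.002,0,0,0,0,-1,0,0.002,0,0,0,0,-1,0,0.002,0,0,0,0,-1,0,0.002,0,0,0,0,-1,0,0.002,0,0,0,0,-1,0,0.002,0,0,0,0,-1]'

```text
time: 11.4
position: [0.5396, 0.0361, 0.0134]
tool_rot: [-3.096, -0.518, 0.002]
ft_force: [-7.5, 3.8, 13.1]
grip_width: 0.003
grip_force: 6.9
```

Run:
```python
from h import *
s,im,g=edges("pics/w7.png"); go(-.014,.0,.013)
```

```text
lead [[-26.1, -62.1, -30.1, 0.5], [-26.1, -59.8, -17.1, 0.8], [-26.0, -57.8, -14.8, 4.4]] line [-25.9 -25.8 -25.9   nan]
shift [0.0006 0.0267 0.0013] turn [-0.0026  0.001   0.0012] jigTCP [-14.2   8. ] z 13.4 f [-6.7  5.  14.4] t 11.45 w 0.012351755617444869
```

jog_arm --moves '[0,-0.002,0,0,0,0,-1,0,-0.004,0,0,0,0,-1,0,-0.006,-0.001,0,0,0,-1,0,-0.007,-0.004,0,0,0,-1,0,-0.007,-0.008,0,0,0,-1,0,-0.007,-0.014,0,0,0,-1,0,-0.007,-0.03,0,0,0,-1,0,-0.007,-0.06,0,0,0,-1]'

```text
time: 12.45
position: [0.5396, 0.0349, 0.0303]
tool_rot: [-3.099, -0.515, 0.001]
ft_force: [1.0, 0.1, 0.1]
grip_width: 0.006
grip_force: 0.0
```

Run:
```python
from h import *
s,im,g=edges("pics/w8.png"); go(.080,-.010,.13)
```

```text
lead [[-26.2, -55.0, -19.4, 0.7], [-26.2, -54.0, -18.1, 0.7], [-26.3, -52.9, -18.4, 0.6]] line [-26. -26. -26. -26.]
shift [ 0.3118  0.056  -0.3271] turn [ 0.0007 -0.0016 -0.0003] jigTCP [-13.4   6.8] z 31.7 f [-0.3  1.4  0.4] t 12.5 w 0.002992701844201568
```

The plate edge is on the line within about 0.2 mm and the fingers are off. Next I raise the tool, pass over the bar and come down behind it.

jog_arm --moves '[0,0,-0.08,0,0,0,-1,0,0,-0.2,0,0,0,-1,0,0.01,-0.31,0,0,0,-1,0.05,0.03,-0.36,0,0,0,-1,0.14,0.05,-0.36,0,0,0,-1,0.25,0.055,-0.36,0,0,0,-1,0.31,0.055,-0.36,0,0,0,-1,0.325,0.055,-0.36,0,0,0,-1]'

```text
time: 13.5
position: [0.638, 0.0516, 0.1381]
tool_rot: [-3.098, -0.516, -0.0]
ft_force: [-0.3, -0.3, -0.6]
grip_width: 0.005
grip_force: 0.0
```

Run:
```python
from h import *
go(.080,-.010,.08)
save("wrist","pics/w9.png"); save("top","pics/top9.png")
```

```text
shift [-0.0133  0.0029  0.1935] turn [-0.0008 -0.0003  0.0002] jigTCP [84.  -9.2] z 138.1 f [-0.3 -0.3 -0.6] t 13.5 w 0.005383341039410934
```

View pics/w9.png

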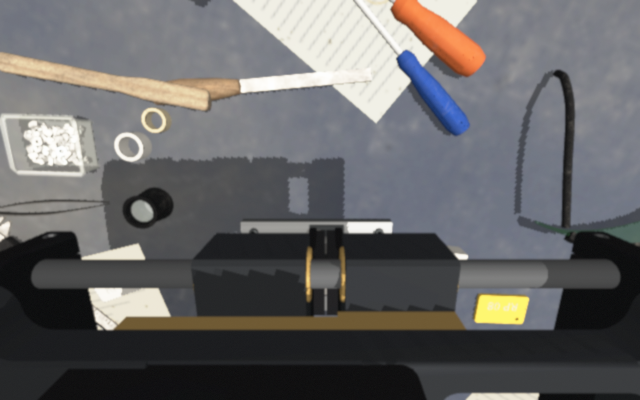

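The space behind the clamp is clear.

jog_arm --moves '[0,0,0.05,0,0,0,-1,0,0,0.11,0,0,0,-1,0,0,0.17,0,0,0,-1,0,0,0.19,0,0,0,-1,-0.01,0,0.19,0,0,0,-1,-0.025,0,0.19,0,0,0,-1,-0.04,0,0.19,0,0,0,-1,-0.055,0,0.19,0,0,0,-1]'

```text
time: 14.6
position: [0.6218, 0.0455, 0.0816]
tool_rot: [3.099, 0.515, 0.001]
ft_force: [0.2, 0.3, 0.3]
grip_width: 0.006
grip_force: 0.0
```

jog_arm --moves '[-0.013,0,0,0,0,0,-1,-0.026,0,0,0,0,0,-1,-0.039,0,0,0,0,0,-1,-0.052,0,0,0,0,0,-1,-0.065,0,0,0,0,0,-1,-0.078,0,0.002,0,0,0,-1,-0.091,0,0.004,0,0,0,-1,-0.104,0,0.006,0,0,0,-1]'

```text
time: 15.6
position: [0.5916, 0.0353, 0.0789]
tool_rot: [3.099, 0.516, -0.002]
ft_force: [1.3, 0.5, -0.5]
grip_width: 0.003
grip_force: 0.9
```

Run:
```python
from h import *
go(-.005,-.010,.07)
s,im=save("wrist","pics/w10.png"); save("side","pics/side10.png")
```

```text
shift [-0.1325  0.0017  0.0297] turn [-0.0001  0.001  -0.0004] jigTCP [34.8 -9.5] z 78.9 f [ 1.3  0.5 -0.5] t 15.6 w 0.002843296079497808
```

jog_arm --moves '[-0.015,0,0.003,0,0,0,-1,-0.03,0,0.006,0,0,0,-1,-0.045,0,0.01,0,0,0,-1,-0.06,0,0.014,0,0,0,-1,-0.075,0,0.018,0,0,0,-1,-0.09,0,0.021,0,0,0,-1,-0.105,0,0.024,0,0,0,-1,-0.12,0,0.027,0,0,0,-1]'

```text
time: 16.7
position: [0.5578, 0.0237, 0.0711]
tool_rot: [3.099, 0.515, -0.0]
ft_force: [-0.1, -0.0, 1.0]
grip_width: 0.005
grip_force: 0.0
```

Run:
```python
from h import *
go(-.014,-.010,.2)
s,im=save("side","pics/side11.png"); u,v=[int(a) for a in proj(im,s,[*toW(*JT,0,0),.04])]
cv2.imwrite("pics/s11c.png",cv2.resize(im["pixels"][v-60:v+50,u-70:u+70,::-1],None,fx=5,fy=5,interpolation=cv2.INTER_CUBIC))
```

```text
shift [-0.0437  0.0014 -0.4296] turn [ 0.0002  0.0003 -0.0004] jigTCP [-0.9 -9.6] z 71.1 f [-0.1 -0.   1. ] t 16.7 w 0.0045527221615375615
```

View pics/s11c.png

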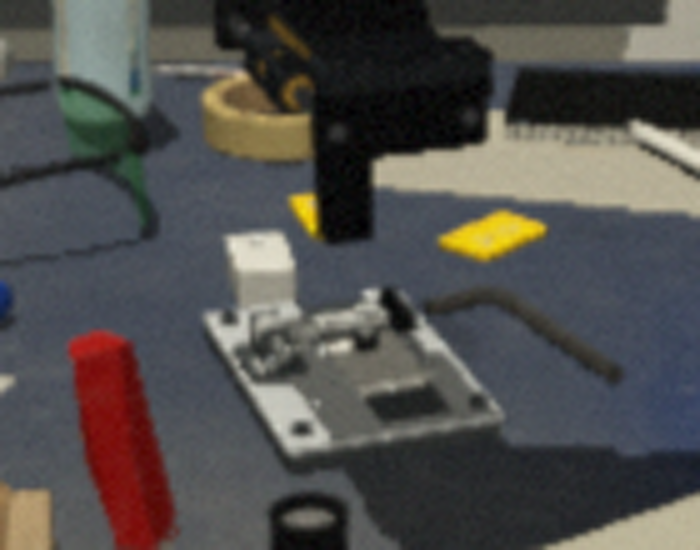

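The clamp has snapped shut: the arm lies level with its bar at crop (395,310), over the front of the slot. I'll lift away and check the plate.

jog_arm --moves '[0,0,-0.04,0,0,0,-1,0,0,-0.1,0,0,0,-1,0,0,-0.18,0,0,0,-1,-0.02,-0.02,-0.26,0,0,0,-1,-0.08,-0.05,-0.32,0,0,0,-1,-0.14,-0.08,-0.35,0,0,0,-1,-0.19,-0.1,-0.35,0,0,0,-1,-0.2,-0.1,-0.35,0,0,0,-1]'

```text
time: 17.75
position: [0.4919, 0.0331, 0.1777]
tool_rot: [3.097, 0.516, 0.003]
ft_force: [0.1, 0.3, -0.1]
grip_width: 0.002
grip_force: 0.0
```

Run:
```python
from h import *
s,im,g=edges("pics/w12.png"); go(-.014,.0,.2)
u,v=[int(a) for a in proj(im,s,[*toW(*JT,0,0),.012])]
cv2.imwrite("pics/w12c.png",cv2.resize(im["pixels"][max(v-70,0):v+60,u-100:u+100,::-1],None,fx=4,fy=4,interpolation=cv2.INTER_CUBIC))
```

```text
lead [[-26.6, -65.8, -20.0, 7.2], [-26.5, -65.1, -20.0, 8.4], [-26.5, -61.6, -19.9, 7.5]] line [-26.3 -26.1 -26.1 -26.2]
shift [ 0.1545  0.0678 -0.0751] turn [ 0.0018 -0.0012 -0.0001] jigTCP [-60.3  20.3] z 177.4 f [-0.9  0.  -0.2] t 17.8 w 0.006604033138184722
```

View pics/w12c.png

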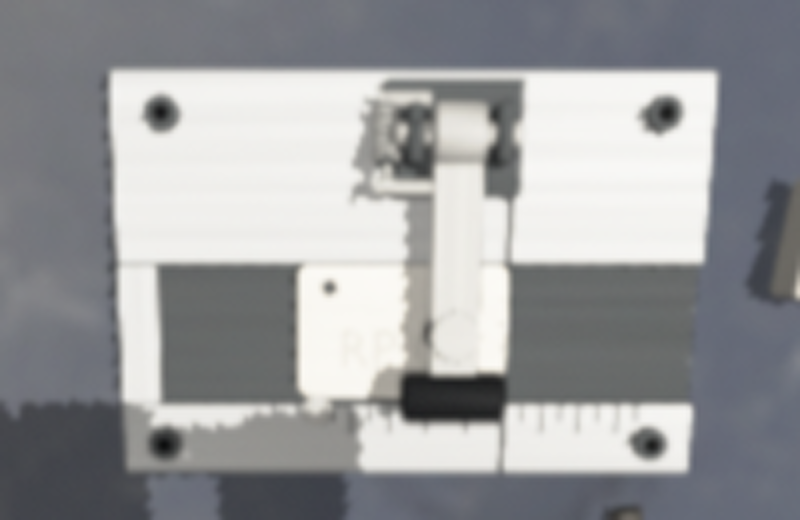

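The plate's leading edge (crop column 508) lies on the line (columns 500–510, slanting) to within about 0.4 mm. The clamp is shut with its foot on the plate, and the robot is clear.

```bash
python3 -c "
from bench import ctrl
print(ctrl.close_job())"
```

```text
the job is handed in; nothing more can be done
None
```

The plate's leading edge is on the scribed line to within about 0.4 mm, the clamp is snapped shut on the plate, nothing else was touched, and the job is handed in at about 18 s with the robot clear.

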